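Zero the coffee grinder and set it six clicks open

ROBOT

A 6-joint arm with a two-finger parallel gripper is mounted at the origin on the work surface. World frame = base frame: x ahead of the robot, y to its left, z up, the work surface at z = 0. Lengths are in mm, angles in rad, forces in N, time in s.
With the tool pointing down it reaches from about 350 to 975 mm from the base axis. Payload 7.1 kg.
Tool frame: the origin (TCP) lies on the mounting face of the last link; the fingertips stand 182 mm ahead of it and the grasp point (between the pads) lies 163 mm ahead of it (ctrl.tip_reach is the distance from the TCP to the fingertips, in mm); z points along the fingers, y is the direction in which the jaws open and shut (so a half turn about z gives the same grasp; the last joint's range is limited). The gripper opens to 88 mm and grips with 3 to 60 N. Pads are 20 mm wide; open, the fingers measure 115 mm over their backs; the gripper's body (75 mm by 178 mm) begins 61 mm behind the grasp point.
Start: joints at [1.121, 0.423, 1.63, -0, 1.089, -0.019], TCP at [260.967, 567.893, 404.675] pointing down, gripper open.
Joint ranges: [-3, 3], [-0.9, 2.11], [0.09, 2.58], [-1.31, 4.45], [0.11, 2.69], [-2.54, 2.54]. Speed limits (rad/s): [2.39, 2.39, 3.01, 3.14, 3.14, 3.14].

INTERFACE

Orientations are given as a rotation vector (axis times angle).
In Python, from workcell import ctrl gives the robot as it stands.
- The arm moves only by the tool jog_arm, never from a script. Its argument "steps" is a list that holds one entry, the list of rows, each a list of 7 numbers: the shift along the tool's x, y, z in m, then the turn, a rotation vector about the tool's x, y, z in degrees, then the gripper's target within -1 to 1 (shut at 1, half-way at 0, fully open at -1). A call has 1 to 20 rows; each row shifts and turns the commanded pose from where the row before left it, along the tool's axes as they then stand; what a row does not reach is not made up. A row lasts 1/12 s, in which the tool goes at most 41.7 mm and 7.16 degrees, less where a joint would pass 70% of its speed; a pose out of reach is approached as far as the arm can. A call is refused whole if a number of a shift passes 0.0417 or a number of a turn 7.16, either way. A call with a gripper value outside its range is refused whole. The fingers move at their own pace and stop on an object; the grip force is fixed at half the most. Time passes only in rows, so rows that do not move let the fingers close. It gives the time, the measured TCP pose, the force and the opening at its end, in the units of the state.
- ctrl.get_obs(): the state, without advancing time (a new reading comes with each control period).
- ctrl.get_image(name): name is "scene" or "top"; returns the picture (384x512x3 uint8, red, green, blue); there is no depth.
- ctrl.camera_info(name): a dict with "fx", "fy", "cx", "cy" (pixels), "origin" and "attitude" of the camera in the world. Camera axes: x right, y down, z forward; pixel columns grow to the right and rows downward; lengths in mm; the calibration is good to about 2 mm. A picture is of the moment at which its call begins. camera_info takes no time and is no camera call.
- ctrl.close_job(): hands the job in, once; it reports no verdict.
Trained networks look in the newest picture that a camera, given by its name, has taken for a name from the list of things; names that differ only in an ending like _2 or _b are one class to them, and where a whole thing is asked for, a point or a joint stands for the part that bears it (a point fixed in the world has none). Each returns a list of dicts, best first, with "p" (0 to 1); they miss things now and then, are a little off and sometimes report something else, mostly with a low value. They report only what shows in the picture. A call takes as long as a camera call. They do not tell look-alikes from the thing itself.
- ctrl.look_for(thing, camera): "bbox" ([left, top, right, bottom] in pixels, round what is visible of it).
- ctrl.trace(thing, camera): "pixels" (384x512 bool, what is visible of it) and "bbox" ([left, top, right, bottom] in pixels, round what is visible of it).
- ctrl.landmark_of(thing, camera): "uv" ([column, row] in pixels: a listed point, or the origin of a listed thing).
The state is a dict: "t": time; "qpos": joint angles; "qvel": joint speeds; "joint_torque": joint torques, N m; "ee_pos": TCP position; "orientation": TCP orientation; "ft_force": force on the tool from outside, world axes, zero at the start; "moment": the same for the moment, N m; "width": finger opening in mm.
Only numpy, scipy, OpenCV 4.12 (cv2) and the standard library are available. Lean on these libraries where they do the work, as an engineer would, in place of code of your own. Each camera call takes 0.05 s, during which the arm holds its last target.

TASK

Set the coffee grinder for Turkish coffee: turn its dial closed, clockwise from above, until you feel the burrs just touch, without forcing them, and then open it exactly six clicks from there. Then gently put the wooden lid on the grinder's hopper, fully home, and leave everything else on the console as it is.

Things in the scene. Friction and masses are not known exactly. Their poses are not given: they have to be found in the camera images.
- grinder: white electric coffee grinder, heavy and fixed: foot 200 x 125 mm, head 183 x 115 mm whose flat top is 180 mm above the console. Origin under the middle of the foot, z up; -x is the front with the chute
- dial (a point): point on the vertical axis of the grinder's dial, at the height to grip it: 206 mm above the console. The dial is a round steel ring without any mark: knurled grip band 56 mm across, from 188 to 214 mm above the console, above it a rim 53 mm across up to 228 mm, below it a neck 42 mm across down to the head's flat top at 180 mm. Clockwise from above closes, counterclockwise opens
- dial_edge (a point): centre of the dial's lower edge, 188 mm above the console. The dial has 18 clicks a turn, 20 degrees each: the torque about its axis resists with about 0.2 N m just past a click, falls to nothing half way, and from there it pulls on with up to 0.2 N m into the next click, also when let go. At the start it rests 3 to 6 whole clicks open, not told how many; it can open to 16 clicks
- burr (a joint): burr gap in m, set by the dial's thread: 0 where the burrs touch, which is the last click, 0.00002 more a click, below 0 when forced together. Its reading is far too noisy to tell clicks apart. Past the last click the dial meets a stiff spring: 0.2 N m at once, about 0.3 N m after 5 degrees, 0.4 after 10; 0.55 N m, 15 degrees past it, is forcing it. Let go, it springs back to the last click
- hopper_mouth (a point): centre of the hopper's round mouth in the top of the dial, 228 mm above the console: a flat rim 53 mm across with a bore 39 mm across and 14 mm deep that the lid's plug drops into. z up
- lid: dark wooden lid, 45 mm tall, 60 g, standing plug down on the coaster: a black plug 35 mm across and 10 mm tall with a chamfered foot, then a disc 51 mm across, 5 mm thick, then an upright round knob 20 mm across and 30 mm tall (15 to 45 mm above the origin) to grip. Origin: centre of the plug's underside; z up. Seated, its disc lies on the rim, the origin 10 mm below the hopper mouth
- coaster: grey round silicone coaster, 96 mm across, 5 mm thick, fixed; origin under its centre. The lid stands on it
- dosing_cup: steel cup 52 mm across and 58 mm tall standing on the grinder's foot under the chute; leave it. Origin at the centre of its underside
- saucer: white saucer 108 mm across, 12 mm tall; leave it. Origin at the centre of its underside
- tea_glass: amber tulip tea glass 53 mm across the rim and 86 mm tall, on the saucer; leave it. Origin at the centre of its underside
- tin: red plastic tin with a clip-on lid, 116 x 86 x 76 mm; leave it. Origin at the centre of its underside
- jar: glass jar with a twist cap, 64 mm across, 90 mm tall; leave it. Origin at the centre of its underside
- cezve: copper coffee pot 76 mm across and 68 mm tall with a handle reaching 160 mm along its -x and up to 98 mm high; leave it. Origin at the centre of its underside
- key: flat steel door key 58 mm long, 4 mm thick; leave it. Origin under the middle of its head, blade along +x
- spoon: steel spoon 140 mm long lying flat; leave it. Origin at the middle of its length on the underside
Mind the look-alikes: they are no part of the job. There is more than one size of the lid; the one meant has the size given above.

How it is judged:
By the outcome, as a careful person would: the job done as asked, in the order asked, and still so for the second after the job is handed in, with the robot touching nothing.
It also fails if it takes over 72 s, if anything falls off the work surface, if the arm or the gripper's body presses on something with over 40 N, if the wrist force passes 120 N, or if a joint passes its speed limit or range.

## Working session

There is one attempt and no reset: what is moved stays moved. The work goes in short steps, Python scripts to look and compute and a tool call to move; the robot and the scene stay as the last step left them, time stands still between calls to the robot, and variables do not carry over. Pictures are saved under pics/ and viewed, and the job is handed in when it is done.

Besides the shell and the picture viewer there is one more tool, called after "Call:" by a JSON object that holds its "op" and its "data". jog_arm: Moves the arm, as the interface text tells. Its arguments: {"type":"object","properties":{"steps":{"type":"array"}},"required":["steps"]}

```bash
ls; mkdir -p pics; python3 - <<'E'
from workcell import ctrl
import cv2
print(ctrl.get_obs())
for n in("scene","top"):
    im=ctrl.get_image(n); cv2.imwrite(f"pics/{n}0.png",im[:,:,::-1]); print(ctrl.camera_info(n))
    for t in("dial","hopper_mouth","lid","coaster","grinder","dial_edge"):
        try: print(n,t,[(x['p'],x['uv']) for x in ctrl.landmark_of(t,n)])
        except Exception as e: print(e)
print(ctrl.get_obs()['t'])
E
```

```text
pics
{'t': 0.0, 'qpos': array([ 1.12102616e+00,  4.23863678e-01,  1.63068217e+00, -3.07786433e-05,
        1.08861715e+00, -1.90102013e-02]), 'qvel': array([ 3.19664829e-04,  9.59143544e-05,  5.96041353e-04, -7.41962352e-04,
       -9.33480406e-04, -4.61961714e-04]), 'joint_torque': array([-1.28585729e-03, -5.44628263e+01, -2.73665839e+01,  6.42849086e-02,
        2.29157845e-02, -9.46714340e-05]), 'ee_pos': array([260.84123999, 567.66294002, 403.89030159]), 'orientation': array([-6.71322523e-01, -3.06868047e+00,  2.40893234e-03]), 'ft_force': array([-1.10626809, -0.05027984, -0.03571798]), 'moment': array([ 0.04214183, -0.02999381, -0.00962835]), 'width': 87.95211463506274}
{'fx': 443.87981096563243, 'fy': 443.87981096563243, 'cx': 256.71279516747643, 'cy': 189.88365120517713, 'origin': array([1260.62610678,  812.97770013,  874.97542895]), 'attitude': array([-0.99193249, -2.28561594,  1.25058313])}
scene dial [(0.59, [224.2, 180.4])]
scene hopper_mouth [(0.81, [220.2, 170.7])]
scene lid [(0.54, [316.4, 263.4])]
scene coaster [(0.64, [319.9, 265.6])]
scene grinder [(0.94, [223.6, 241.2])]
scene dial_edge [(0.57, [226.2, 181.5])]
{'fx': 454.29865060098115, 'fy': 454.29865060098115, 'cx': 255.44882125522255, 'cy': 189.84496974649736, 'origin': array([ 188.62494751,   28.49462976, 1545.9952187 ]), 'attitude': array([-2.19288823,  2.00789532, -0.21630304])}
top dial [(0.63, [283.7, 169.2])]
top hopper_mouth [(0.65, [279.9, 165.4])]
top lid [(0.83, [194.1, 163.0]), (0.44, [194.8, 199.3]), (0.3, [149.6, 159.0])]
top coaster [(0.93, [190.6, 200.7])]
top grinder [(0.62, [278.9, 174.7])]
top dial_edge [(0.9, [283.0, 169.8])]
0.7
```

View pics/scene0.png

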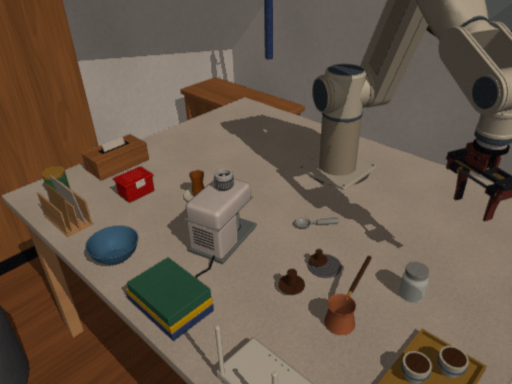

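View pics/top0.png

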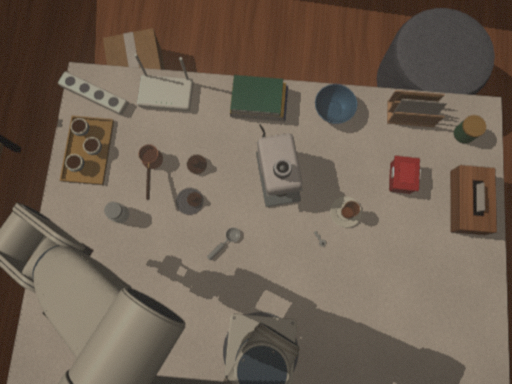

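```bash
cat > h.py <<'E'
import numpy as np
from scipy.spatial.transform import Rotation as R
from workcell import ctrl
def cam(n):
    c=ctrl.camera_info(n); return c,R.from_rotvec(c['attitude']).as_matrix()
def ray(n,uv):
    c,M=cam(n); d=M@np.array([(uv[0]-c['cx'])/c['fx'],(uv[1]-c['cy'])/c['fy'],1]); return c['origin'],d
def at(n,uv,z):
    o,d=ray(n,uv); return o+d*(z-o[2])/d[2]
def proj(n,p):
    c,M=cam(n); q=M.T@(np.array(p)-c['origin']); return np.array([c['fx']*q[0]/q[2]+c['cx'],c['fy']*q[1]/q[2]+c['cy']])
E
python3 - <<'E'
from h import *
for n,uv,z,l in [("scene",[224.2,180.4],206,"dial"),("scene",[220.2,170.7],228,"mouth"),("scene",[226.2,181.5],188,"edge"),("scene",[316.4,263.4],5,"lid"),("scene",[319.9,265.6],0,"coaster"),("scene",[223.6,241.2],0,"grinder"),
("top",[283.7,169.2],206,"dial"),("top",[279.9,165.4],228,"mouth"),("top",[283,169.8],188,"edge"),("top",[194.1,163],5,"lid1"),("top",[194.8,199.3],5,"lid2"),("top",[149.6,159],5,"lid3"),("top",[190.6,200.7],0,"coaster"),("top",[278.9,174.7],0,"grinder")]:
    print(n,l,at(n,uv,z).round(1))
E
cd pics; python3 -c "
import cv2
a=cv2.imread('scene0.png');b=cv2.imread('top0.png')
cv2.imwrite('sz.png',cv2.resize(a[130:310,160:380],(0,0),fx=3.3,fy=3.3,interpolation=cv2.INTER_CUBIC))
cv2.imwrite('tz.png',cv2.resize(b[110:250,130:330],(0,0),fx=4,fy=4,interpolation=cv2.INTER_CUBIC))"
```

```text
scene dial [562.5 -10.1 206. ]
scene mouth [557.5 -30.3 228. ]
scene edge [543.9 -23.4 188. ]
scene lid [480.6 268.    5. ]
scene coaster [476.7 277.7   0. ]
scene grinder [587.8  -5.2  -0. ]
top dial [553.6 -23.7 206. ]
top mouth [558.3 -10.5 228. ]
top edge [556.4 -22.4 188. ]
top lid1 [603.2 284.3   5. ]
top lid2 [474.  266.7   5. ]
top lid3 [603.9 442.4   5. ]
top coaster [468.7 281.4   0. ]
top grinder [588.3 -16.4   0. ]
```

View pics/sz.png

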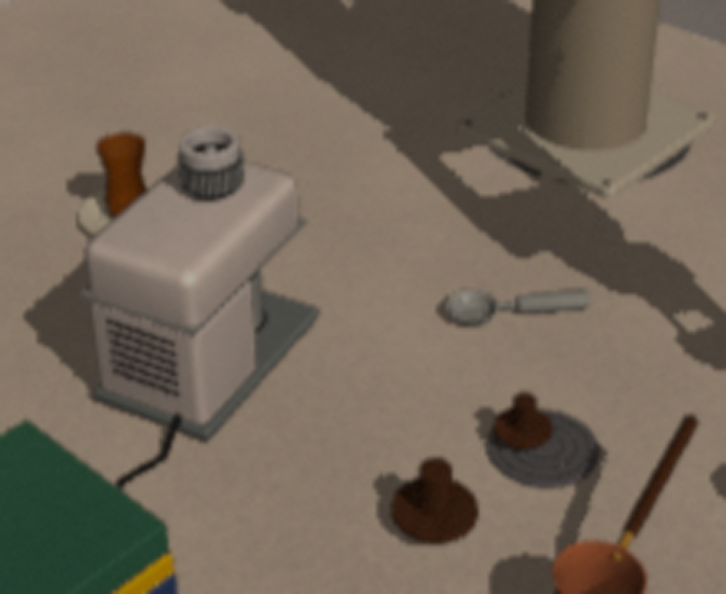

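View pics/tz.png

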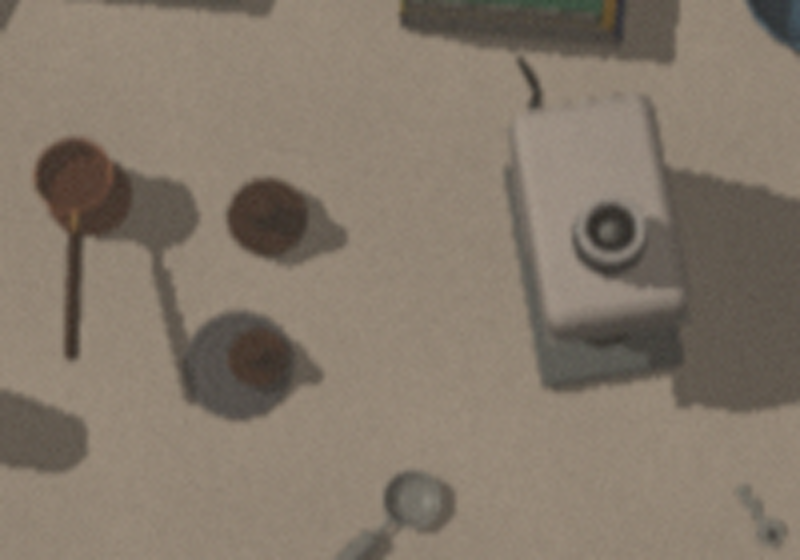

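```bash
python3 - <<'E'
from h import *
import cv2
print(at("top",[282.3,167.5],228).round(1), at("scene",[224.2,173.8],228).round(1))
# least squares of two rays
def tri(a,b):
    A=[];B=[]
    for n,uv in (("scene",a),("top",b)):
        o,d=ray(n,uv); d/=np.linalg.norm(d); P=np.eye(3)-np.outer(d,d); A.append(P);B.append(P@o)
    return np.linalg.lstsq(np.vstack(A),np.hstack(B),rcond=None)
print(tri([224.2,173.8],[282.3,167.5])[0])
def ov(name,c,tops,out,box,f):
    im=cv2.imread(f"pics/{name}0.png"); x0,y0,x1,y1=box
    z=cv2.resize(im[y0:y1,x0:x1],(0,0),fx=f,fy=f,interpolation=cv2.INTER_CUBIC)
    for (cx,cy,r,h) in c:
        t=np.linspace(0,2*np.pi,60)
        p=np.array([proj(name,[cx+r*np.cos(a),cy+r*np.sin(a),h]) for a in t])
        p=((p+0.5-[x0,y0])*f).astype(int)
        cv2.polylines(z,[p.reshape(-1,1,2)],True,(0,255,0),1)
    return z
cx,cy=556,-20
lx,ly=474.5,267
cs=[(cx,cy,26.5,228),(cx,cy,19.5,228),(cx,cy,28,188)]
ls=[(lx,ly,25.5,20),(lx,ly,10,50)]
a=ov("scene",cs,0,0,(190,150,260,210),8); b=ov("top",cs,0,0,(250,140,320,200),8)
c=ov("scene",ls,0,0,(285,235,355,295),8); d=ov("top",ls,0,0,(160,170,230,230),8)
z=np.vstack([np.hstack([a,b]),np.hstack([c,d])]); cv2.imwrite("pics/ov.png",cv2.resize(z,(700,600)))
E
```

```text
[552.5 -18.2 228. ] [561.5  -9.1 228. ]
[554.14352752 -18.23122118 221.03443429]
```

View pics/ov.png

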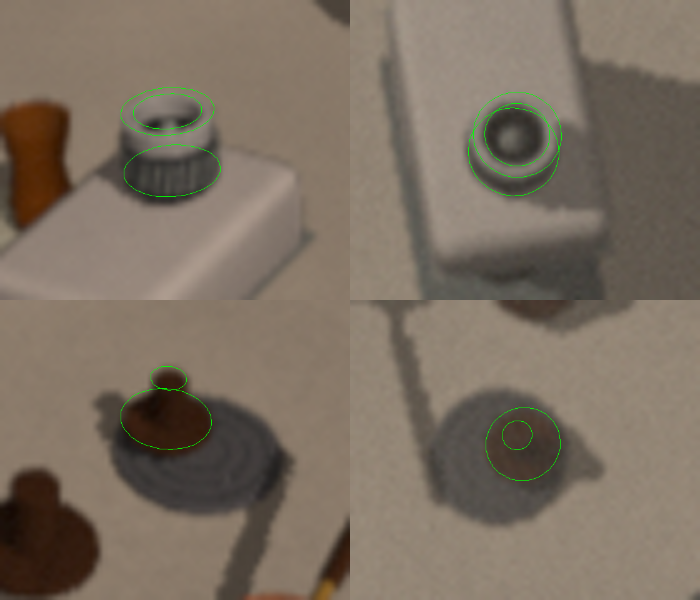

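```bash
cat > ov.py <<'E'
from h import *
import cv2,sys
def ov(name,c,box,f,src):
    im=cv2.imread(src); x0,y0,x1,y1=box
    z=cv2.resize(im[y0:y1,x0:x1],(0,0),fx=f,fy=f,interpolation=cv2.INTER_CUBIC)
    for (cx,cy,r,h) in c:
        t=np.linspace(0,2*np.pi,60)
        p=np.array([proj(name,[cx+r*np.cos(a),cy+r*np.sin(a),h]) for a in t])
        p=((p+0.5-[x0,y0])*f).astype(int)
        cv2.polylines(z,[p.reshape(-1,1,2)],True,(0,255,0),1)
    return z
E
python3 - <<'E'
from ov import *
def d(cx,cy): return [(cx,cy,26.5,228),(cx,cy,19.5,228),(cx,cy,28,188)]
def l(cx,cy): return [(cx,cy,25.5,20),(cx,cy,10,50)]
S="pics/scene0.png";T="pics/top0.png"
a=ov("scene",d(560,-14),(205,155,245,200),10,S); b=ov("top",d(552.5,-19),(262,147,302,192),10,T)
c=ov("scene",l(477,268),(297,240,337,285),10,S); e=ov("top",l(473,266),(175,175,215,220),10,T)
cv2.imwrite("pics/ov1.png",np.hstack([a,b]));cv2.imwrite("pics/ov2.png",np.hstack([c,e]))
E
```

```text
(no output)
```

View pics/ov1.png

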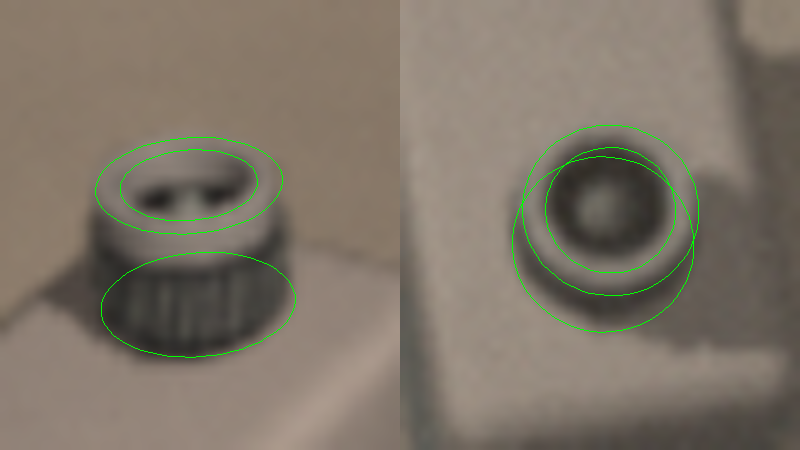

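View pics/ov2.png

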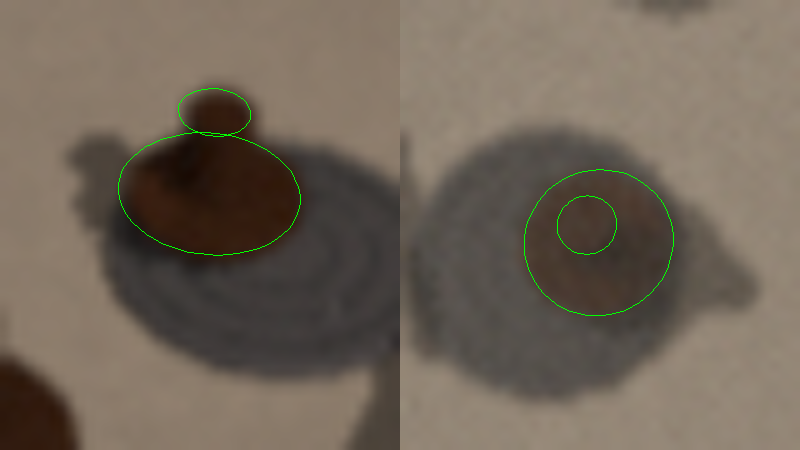

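```bash
cat > mv.py <<'E'
from h import *
import sys
# usage mv.py x y z : shift in current tool axes (m)
o=ctrl.get_obs(); M=R.from_rotvec(o['orientation']).as_matrix()
p=np.array([float(v) for v in sys.argv[1:4]])
print("t",o['t'],"pos",o['ee_pos'].round(2),"q",o['qpos'].round(3),"w",o['width'].round(1),"F",o['ft_force'].round(2),"M",o['moment'].round(3)); print(M.round(4)); print("shift m",(M.T@(p-o['ee_pos'])/1000).round(4))
E
python3 mv.py 556 -16.5 460; python3 mv.py 260.8 567.7 460
```

```text
Traceback (most recent call last):
  File "mv.py", line 6, in <module>
    print("t",o['t'],"pos",o['ee_pos'].round(2),"q",o['qpos'].round(3),"w",o['width'].round(1),"F",o['ft_force'].round(2),"M",o['moment'].round(3)); print(M.round(4)); print("shift m",(M.T@(p-o['ee_pos'])/1000).round(4))
                                                                           ^^^^^^^^^^^^^^^^
AttributeError: 'float' object has no attribute 'round'
Traceback (most recent call last):
  File "mv.py", line 6, in <module>
    print("t",o['t'],"pos",o['ee_pos'].round(2),"q",o['qpos'].round(3),"w",o['width'].round(1),"F",o['ft_force'].round(2),"M",o['moment'].round(3)); print(M.round(4)); print("shift m",(M.T@(p-o['ee_pos'])/1000).round(4))
                                                                           ^^^^^^^^^^^^^^^^
AttributeError: 'float' object has no attribute 'round'
```

```bash
sed -i "s/o\['width'\].round(1)/round(o['width'],1)/" mv.py
python3 mv.py 556 -16.5 460
```

```text
t 0.7 pos [260.98 567.86 404.69] q [ 1.121  0.423  1.63  -0.     1.089 -0.019] w 88.2 F [ 0.94 -0.4  -1.03] M [-0.037  0.012  0.006]
[[-0.9086  0.4176  0.    ]
 [ 0.4176  0.9086 -0.    ]
 [-0.      0.     -1.    ]]
shift m [-0.5121 -0.4078 -0.0553]
```

Call:
{"op": "jog_arm", "data": {"steps": [[[0,0,-0.0275,0,0,0,-1],[0,0,-0.0275,0,0,0,-1],[-0.0285,-0.0227,0,0,0,0,-1],[-0.0285,-0.0227,0,0,0,0,-1],[-0.0285,-0.0227,0,0,0,0,-1],[-0.0285,-0.0227,0,0,0,0,-1],[-0.0285,-0.0227,0,0,0,0,-1],[-0.0285,-0.0227,0,0,0,0,-1],[-0.0285,-0.0227,0,0,0,0,-1],[-0.0285,-0.0227,0,0,0,0,-1],[-0.0285,-0.0227,0,0,0,0,-1],[-0.0285,-0.0227,0,0,0,0,-1],[-0.0285,-0.0227,0,0,0,0,-1],[-0.0285,-0.0227,0,0,0,0,-1],[-0.0285,-0.0227,0,0,0,0,-1],[-0.0285,-0.0227,0,0,0,0,-1],[-0.0285,-0.0227,0,0,0,0,-1],[-0.0285,-0.0227,0,0,0,0,-1],[-0.0285,-0.0227,0,0,0,0,-1],[-0.0285,-0.0227,0,0,0,0,-1]]]}}

```text
t: 2.37
ee_pos: [556.9, -19.5, 459.9]
orientation: [0.672, 3.068, 0.0]
ft_force: [0.7, 0.3, -0.2]
width: 87.8
```

Call:
{"op": "jog_arm", "data": {"steps": [[[0,0,0,0,0,0,-1],[0,0,0,0,0,0,-1],[0,0,0,0,0,0,-1]]]}}

```text
t: 2.62
ee_pos: [556.1, -17.4, 459.4]
orientation: [-0.672, -3.068, -0.0]
ft_force: [-0.0, 0.1, 0.2]
width: 88.1
```

```bash
python3 mv.py 556 -16.5 369; python3 - <<'E'
from ov import *
for n in("scene","top"):
    im=ctrl.get_image(n); cv2.imwrite(f"pics/{n}1.png",im[:,:,::-1])
a=cv2.imread("pics/scene1.png")[60:240,150:330]; b=cv2.imread("pics/top1.png")[80:260,190:370]
cv2.imwrite("pics/g1.png",cv2.resize(np.hstack([a,b]),(800,400),interpolation=cv2.INTER_CUBIC))
E
```

```text
t 2.6167 pos [556.12 -17.41 459.43] q [-0.053  0.262  1.731  0.     1.15  -1.192] w 88.1 F [-0.02  0.15  0.16] M [ 0.002 -0.046 -0.027]
[[-9.084e-01  4.182e-01 -8.000e-04]
 [ 4.182e-01  9.084e-01  4.000e-04]
 [ 9.000e-04 -0.000e+00 -1.000e+00]]
shift m [0.0004 0.0008 0.0904]
```

View pics/g1.png

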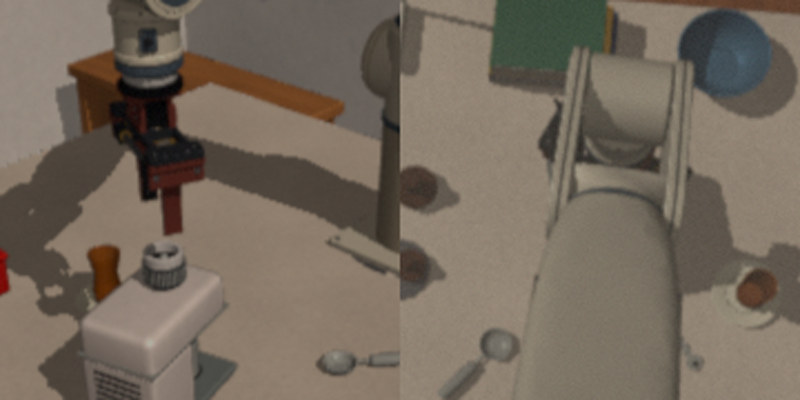

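Call:
{"op": "jog_arm", "data": {"steps": [[[0,0,0.025,0,0,0,-1],[0,0,0.025,0,0,0,-1],[0,0,0.02,0,0,0,-1],[0,0,0.012,0,0,0,-1],[0,0,0.0085,0,0,0,-1],[0,0,0,0,0,0,-1],[0,0,0,0,0,0,-1],[0,0,0,0,0,0,-1]]]}}

```text
t: 3.38
ee_pos: [556.9, -17.4, 370.3]
orientation: [0.671, 3.067, 0.0]
ft_force: [-0.3, 0.2, -0.2]
width: 87.7
```

```bash
python3 mv.py 556 -16.5 369; python3 - <<'E'
from ov import *
for n in("scene",):
    im=ctrl.get_image(n); cv2.imwrite(f"pics/{n}2.png",im[:,:,::-1])
a=cv2.imread("pics/scene2.png")[110:240,160:300]
cv2.imwrite("pics/g2.png",cv2.resize(a,None,fx=4.5,fy=4.5,interpolation=cv2.INTER_CUBIC))
E
```

```text
t 3.3833 pos [556.92 -17.37 370.28] q [-0.053  0.368  1.809  0.     0.963 -1.193] w 87.7 F [-0.3   0.21 -0.25] M [ 0.028  0.025 -0.02 ]
[[-9.088e-01  4.173e-01  1.800e-03]
 [ 4.173e-01  9.088e-01 -1.000e-04]
 [-1.700e-03  7.000e-04 -1.000e+00]]
shift m [0.0012 0.0004 0.0013]
```

View pics/g2.png

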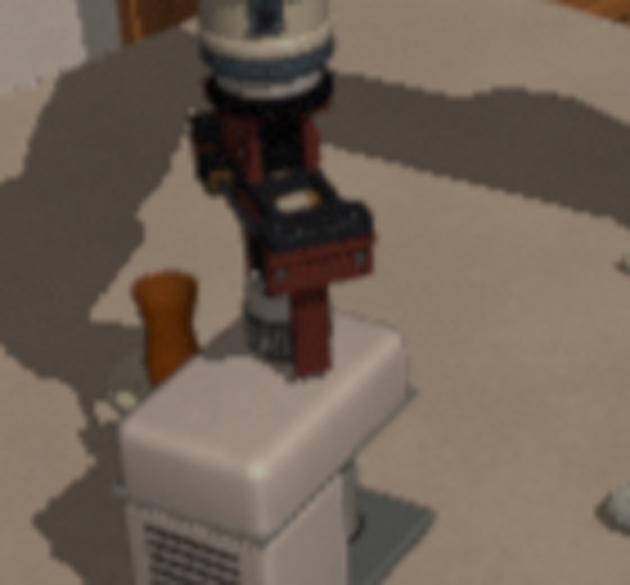

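Call:
{"op": "jog_arm", "data": {"steps": [[[0,0,0,0,0,0,0],[0,0,0,0,0,0,0],[0,0,0,0,0,0,0],[0,0,0,0,0,0,0]]]}}

```text
t: 3.77
ee_pos: [556.5, -17.7, 369.5]
orientation: [0.672, 3.068, 0.0]
ft_force: [1.1, -0.7, 0.1]
width: 64.7
```

Call:
{"op": "jog_arm", "data": {"steps": [[[0,0,0,0,0,0,1],[0,0,0,0,0,0,1],[0,0,0,0,0,0,1],[0,0,0,0,0,0,1]]]}}

```text
t: 4.1
ee_pos: [556.9, -16.7, 369.4]
orientation: [0.672, 3.068, 0.004]
ft_force: [2.3, 6.4, -0.9]
width: 55.4
```

```bash
python3 mv.py 556 -16.5 369
```

```text
t 4.1 pos [556.93 -16.67 369.35] q [-0.052  0.369  1.81   0.003  0.961 -1.193] w 55.4 F [ 2.3   6.37 -0.88] M [ 1.047 -0.356  0.009]
[[-9.085e-01  4.178e-01  1.500e-03]
 [ 4.178e-01  9.085e-01  2.100e-03]
 [-5.000e-04  2.500e-03 -1.000e+00]]
shift m [ 0.0009 -0.0002  0.0003]
```

Call:
{"op": "jog_arm", "data": {"steps": [[[0,0.001,0,0,0,0,1],[0,0,0,0,0,0,1],[0,0,0,0,0,0,1],[0,0,0,0,0,0,1]]]}}

```text
t: 4.43
ee_pos: [557.1, -16.4, 369.3]
orientation: [0.672, 3.068, 0.001]
ft_force: [1.9, 5.2, 1.3]
width: 55.5
```

```bash
python3 mv.py 556 -16.5 369
```

```text
t 4.4333 pos [557.08 -16.41 369.33] q [-5.100e-02  3.690e-01  1.809e+00  1.000e-03  9.620e-01 -1.191e+00] w 55.5 F [1.92 5.24 1.34] M [ 0.858 -0.213  0.033]
[[-9.086e-01  4.177e-01  7.000e-04]
 [ 4.177e-01  9.086e-01  8.000e-04]
 [-3.000e-04  1.000e-03 -1.000e+00]]
shift m [ 0.0009 -0.0005  0.0003]
```

Call:
{"op": "jog_arm", "data": {"steps": [[[0,0.002,0,0,0,0,1],[0,0,0,0,0,0,1],[0,0,0,0,0,0,1],[0,0,0,0,0,0,1]]]}}

```text
t: 4.77
ee_pos: [557.4, -15.8, 369.3]
orientation: [-0.671, -3.069, 0.003]
ft_force: [-3.1, -5.9, 3.2]
width: 55.4
```

```bash
python3 mv.py 556 -16.5 369
```

```text
t 4.7667 pos [557.43 -15.8  369.34] q [-0.049  0.37   1.808 -0.002  0.964 -1.188] w 55.4 F [-3.13 -5.89  3.17] M [-0.646  0.332  0.049]
[[-9.087e-01  4.175e-01 -9.000e-04]
 [ 4.175e-01  9.087e-01 -2.000e-03]
 [-0.000e+00 -2.200e-03 -1.000e+00]]
shift m [ 0.001  -0.0012  0.0003]
```

Call:
{"op": "jog_arm", "data": {"steps": [[[0,-0.0011,0,0,0,0,1],[0,0,0,0,0,0,1],[0,0,0,0,0,0,1]]]}}

```text
t: 5.02
ee_pos: [557.2, -16.1, 369.3]
orientation: [0.672, 3.069, -0.001]
ft_force: [-0.2, -1.5, 3.2]
width: 55.7
```

```bash
python3 mv.py 556 -16.5 369
```

```text
t 5.0167 pos [557.24 -16.09 369.32] q [-5.000e-02  3.700e-01  1.809e+00 -1.000e-03  9.630e-01 -1.190e+00] w 55.7 F [-0.18 -1.46  3.18] M [-0.237  0.121  0.031]
[[-9.086e-01  4.176e-01  0.000e+00]
 [ 4.176e-01  9.086e-01 -5.000e-04]
 [-2.000e-04 -4.000e-04 -1.000e+00]]
shift m [ 0.001  -0.0009  0.0003]
```

Call:
{"op": "jog_arm", "data": {"steps": [[[0,0,0,0,0,5,1],[0,0,0,0,0,0,1],[0,0,0,0,0,0,1]]]}}

```text
t: 5.27
ee_pos: [557.3, -16.0, 369.3]
orientation: [0.801, 3.038, -0.001]
ft_force: [-0.9, -1.9, 4.7]
width: 55.4
```

```bash
python3 mv.py 556 -16.5 369
```

```text
t 5.2667 pos [557.27 -16.   369.32] q [-5.000e-02  3.700e-01  1.809e+00 -1.000e-03  9.630e-01 -1.105e+00] w 55.4 F [-0.88 -1.87  4.7 ] M [-0.355  0.181  0.058]
[[-8.699e-01  4.932e-01  0.000e+00]
 [ 4.932e-01  8.699e-01 -5.000e-04]
 [-3.000e-04 -4.000e-04 -1.000e+00]]
shift m [ 0.0009 -0.0011  0.0003]
```

Call:
{"op": "jog_arm", "data": {"steps": [[[0,0,0,0,0,5,1],[0,0,0,0,0,5,1],[0,0,0,0,0,0,1],[0,0,0,0,0,0,1]]]}}

```text
t: 5.6
ee_pos: [557.3, -16.0, 369.3]
orientation: [1.061, 2.957, -0.0]
ft_force: [-1.1, -1.9, 4.5]
width: 55.1
```

```bash
python3 mv.py 556 -16.5 369
```

```text
t 5.6 pos [557.31 -15.98 369.3 ] q [-0.05   0.37   1.809 -0.     0.963 -0.932] w 55.1 F [-1.12 -1.91  4.54] M [-0.345  0.213 -0.101]
[[-7.720e-01  6.356e-01  2.000e-04]
 [ 6.356e-01  7.720e-01 -2.000e-04]
 [-3.000e-04 -1.000e-04 -1.000e+00]]
shift m [ 0.0007 -0.0012  0.0003]
```

Call:
{"op": "jog_arm", "data": {"steps": [[[0,0,0,0,0,5,1],[0,0,0,0,0,3,1],[0,0,0,0,0,0,1],[0,0,0,0,0,0,1]]]}}

```text
t: 5.93
ee_pos: [557.4, -15.9, 369.3]
orientation: [1.264, 2.876, 0.0]
ft_force: [0.0, -1.3, 5.7]
width: 55.5
```

```bash
python3 mv.py 556 -16.5 369
```

```text
t 5.9333 pos [557.36 -15.87 369.3 ] q [-0.05   0.37   1.809 -0.     0.963 -0.793] w 55.5 F [ 0.02 -1.26  5.72] M [-0.303  0.043  0.148]
[[-6.764e-01  7.365e-01  4.000e-04]
 [ 7.365e-01  6.764e-01 -1.000e-04]
 [-3.000e-04  2.000e-04 -1.000e+00]]
shift m [ 0.0005 -0.0014  0.0003]
```

Call:
{"op": "jog_arm", "data": {"steps": [[[0,0,0,0,0,5,1],[0,0,0,0,0,5,1],[0,0,0,0,0,5,1],[0,0,0,0,0,5,1],[0,0,0,0,0,5,1],[0,0,0,0,0,5,1],[0,0,0,0,0,5,1],[0,0,0,0,0,5,1],[0,0,0,0,0,2,1],[0,0,0,0,0,0,1],[0,0,0,0,0,0,1],[0,0,0,0,0,0,1]]]}}

```text
t: 6.93
ee_pos: [557.7, -15.8, 369.4]
orientation: [2.212, 2.23, 0.002]
ft_force: [3.8, 0.4, 2.2]
width: 55.8
```

```bash
python3 mv.py 556 -16.5 369
```

```text
t 6.9333 pos [557.7  -15.78 369.35] q [-0.05   0.37   1.808  0.     0.962 -0.058] w 55.8 F [3.81 0.36 2.21] M [-0.051 -0.411  0.132]
[[-8.1e-03  1.0e+00  1.6e-03]
 [ 1.0e+00  8.1e-03  2.0e-04]
 [ 2.0e-04  1.6e-03 -1.0e+00]]
shift m [-0.0007 -0.0017  0.0004]
```

Call:
{"op": "jog_arm", "data": {"steps": [[[0,0.0005,0,0,0,5,1],[0,0,0,0,0,5,1],[0,0,0,0,0,5,1],[0,0,0,0,0,5,1],[0,0,0,0,0,0,1],[0,0,0,0,0,0,1],[0,0,0,0,0,0,1]]]}}

```text
t: 7.52
ee_pos: [558.1, -15.8, 369.3]
orientation: [2.565, 1.813, 0.002]
ft_force: [4.3, 0.9, 3.0]
width: 55.7
```

```bash
python3 mv.py 556 -16.5 369
```

```text
t 7.5167 pos [558.05 -15.81 369.33] q [-0.05   0.371  1.807  0.     0.963  0.29 ] w 55.7 F [4.27 0.94 3.05] M [ 0.061 -0.526  0.134]
[[ 3.338e-01  9.426e-01  1.100e-03]
 [ 9.426e-01 -3.338e-01  2.000e-04]
 [ 5.000e-04  1.000e-03 -1.000e+00]]
shift m [-0.0013 -0.0017  0.0003]
```

Call:
{"op": "jog_arm", "data": {"steps": [[[0,0.0004,0,0,0,5,1],[0,0,0,0,0,5,1],[0,0,0,0,0,5,1],[0,0,0,0,0,5,1],[0,0,0,0,0,0,1],[0,0,0,0,0,0,1],[0,0,0,0,0,0,1]]]}}

```text
t: 8.1
ee_pos: [558.4, -15.9, 369.3]
orientation: [2.841, 1.34, 0.001]
ft_force: [5.1, 1.8, 2.6]
width: 55.3
```

```bash
python3 mv.py 556 -16.5 369
```

```text
t 8.1 pos [558.35 -15.95 369.32] q [-0.05   0.371  1.807  0.     0.963  0.639] w 55.3 F [5.1  1.77 2.57] M [ 0.181 -0.598  0.158]
[[ 6.359e-01  7.718e-01  8.000e-04]
 [ 7.718e-01 -6.359e-01  1.000e-04]
 [ 6.000e-04  5.000e-04 -1.000e+00]]
shift m [-0.0019 -0.0015  0.0003]
```

Call:
{"op": "jog_arm", "data": {"steps": [[[0,0.0006,0,0,0,0,1],[0,0,0,0,0,0,1],[0,0,0,0,0,0,1]]]}}

```text
t: 8.35
ee_pos: [558.6, -16.1, 369.3]
orientation: [-2.842, -1.337, -0.0]
ft_force: [2.8, 4.3, 4.7]
width: 55.5
```

```bash
python3 mv.py 556 -16.5 369
```

```text
t 8.35 pos [558.56 -16.11 369.32] q [-5.000e-02  3.720e-01  1.806e+00  1.000e-03  9.640e-01  6.410e-01] w 55.5 F [2.75 4.3  4.71] M [ 0.533 -0.339  0.085]
[[ 6.376e-01  7.703e-01 -1.000e-04]
 [ 7.703e-01 -6.376e-01  7.000e-04]
 [ 4.000e-04 -5.000e-04 -1.000e+00]]
shift m [-0.0019 -0.0017  0.0003]
```

Call:
{"op": "jog_arm", "data": {"steps": [[[0,0,0,0,0,3,1],[0,0,0,0,0,0,1],[0,0,0,0,0,0,1]]]}}

```text
t: 8.6
ee_pos: [558.6, -16.1, 369.3]
orientation: [-2.876, -1.263, -0.0]
ft_force: [2.6, 3.6, 5.1]
width: 55.8
```

```bash
python3 mv.py 556 -16.5 369
```

```text
t 8.6 pos [558.55 -16.14 369.31] q [-5.000e-02  3.720e-01  1.806e+00  1.000e-03  9.640e-01  6.930e-01] w 55.8 F [2.61 3.59 5.11] M [ 0.563 -0.353  0.032]
[[ 6.768e-01  7.362e-01 -0.000e+00]
 [ 7.362e-01 -6.768e-01  6.000e-04]
 [ 4.000e-04 -4.000e-04 -1.000e+00]]
shift m [-0.002  -0.0016  0.0003]
```

Call:
{"op": "jog_arm", "data": {"steps": [[[0,0,0,0,0,5,1],[0,0,0,0,0,5,1],[0,0,0,0,0,4,1],[0,0,0,0,0,2.5,1],[0,0,0,0,0,0,1],[0,0,0,0,0,0,1],[0,0,0,0,0,0,1]]]}}

```text
t: 9.18
ee_pos: [558.7, -16.2, 369.3]
orientation: [-3.027, -0.839, -0.0]
ft_force: [3.6, 3.4, 5.2]
width: 55.4
```

```bash
python3 mv.py 556 -16.5 369
```

```text
t 9.1833 pos [558.66 -16.24 369.32] q [-0.05   0.372  1.806  0.     0.964  0.979] w 55.4 F [3.58 3.44 5.21] M [ 0.5   -0.431  0.284]
[[ 8.573e-01  5.148e-01  3.000e-04]
 [ 5.148e-01 -8.573e-01  2.000e-04]
 [ 3.000e-04 -0.000e+00 -1.000e+00]]
shift m [-0.0024 -0.0011  0.0003]
```

Call:
{"op": "jog_arm", "data": {"steps": [[[0,0,0,0,0,1.5,1],[0,0,0,0,0,0,1],[0,0,0,0,0,0,1]]]}}

```text
t: 9.43
ee_pos: [558.7, -16.2, 369.3]
orientation: [3.038, 0.799, 0.001]
ft_force: [3.4, 3.5, 4.7]
width: 55.6
```

```bash
python3 mv.py 556 -16.5 369
```

```text
t 9.4333 pos [558.66 -16.24 369.31] q [-0.05   0.372  1.806  0.     0.964  1.006] w 55.6 F [3.37 3.49 4.67] M [ 0.431 -0.462  0.284]
[[ 8.705e-01  4.922e-01  3.000e-04]
 [ 4.922e-01 -8.705e-01  1.000e-04]
 [ 3.000e-04  1.000e-04 -1.000e+00]]
shift m [-0.0024 -0.0011  0.0003]
```

Call:
{"op": "jog_arm", "data": {"steps": [[[0,0,0,0,0,-5,1],[0,0,0,0,0,-5,1],[0,0,0,0,0,-5,1],[0,0,0,0,0,-5,1],[0,0,0,0,0,-5,1],[0,0,0,0,0,-5,1],[0,0,0,0,0,-5,1],[0,0,0,0,0,-5,1],[0,0,0,0,0,0,1],[0,0,0,0,0,0,1],[0,0,0,0,0,0,1]]]}}

```text
t: 10.35
ee_pos: [558.4, -16.0, 369.3]
orientation: [-2.581, -1.789, -0.0]
ft_force: [1.8, 6.3, 5.6]
width: 55.2
```

```bash
python3 mv.py 556 -16.5 369
```

```text
t 10.35 pos [558.39 -16.02 369.29] q [-5.000e-02  3.710e-01  1.806e+00  1.000e-03  9.650e-01  3.080e-01] w 55.2 F [1.85 6.26 5.58] M [ 0.818 -0.217  0.069]
[[ 3.510e-01  9.364e-01 -6.000e-04]
 [ 9.364e-01 -3.510e-01  9.000e-04]
 [ 7.000e-04 -9.000e-04 -1.000e+00]]
shift m [-0.0013 -0.0021  0.0003]
```

Call:
{"op": "jog_arm", "data": {"steps": [[[0,0,0,0,0,-5,1],[0,0,0,0,0,-5,1],[0,0,0,0,0,-5,1],[0,0,0,0,0,-5,1],[0,0,0,0,0,-5,1],[0,0,0,0,0,-5,1],[0,0,0,0,0,-5,1],[0,0,0,0,0,-5,1],[0,0,0,0,0,0,1],[0,0,0,0,0,0,1],[0,0,0,0,0,0,1]]]}}

```text
t: 11.27
ee_pos: [558.0, -16.0, 369.3]
orientation: [-1.813, -2.563, 0.0]
ft_force: [0.3, 4.9, 8.1]
width: 55.6
```

```bash
python3 mv.py 556 -16.5 369
```

```text
t 11.2667 pos [558.02 -16.02 369.28] q [-5.000e-02  3.710e-01  1.807e+00  1.000e-03  9.660e-01 -3.900e-01] w 55.6 F [0.3  4.93 8.06] M [0.812 0.038 0.097]
[[-0.3329  0.943  -0.0018]
 [ 0.943   0.3329  0.001 ]
 [ 0.0016 -0.0013 -1.    ]]
shift m [ 0.0002 -0.0021  0.0003]
```

Call:
{"op": "jog_arm", "data": {"steps": [[[0,0,0,0,0,-5,1],[0,0,0,0,0,-5,1],[0,0,0,0,0,-5,1],[0,0,0,0,0,-5,1],[0,0,0,0,0,-5,1],[0,0,0,0,0,-5,1],[0,0,0,0,0,-5,1],[0,0,0,0,0,-5,1],[0,0,0,0,0,0,1],[0,0,0,0,0,0,1],[0,0,0,0,0,0,1]]]}}

```text
t: 12.18
ee_pos: [557.8, -16.3, 369.3]
orientation: [-0.827, -3.028, 0.0]
ft_force: [-1.7, 3.4, 9.1]
width: 55.3
```

```bash
python3 mv.py 556 -16.5 369
```

```text
t 12.1833 pos [557.75 -16.25 369.27] q [-0.051  0.371  1.807  0.     0.966 -1.088] w 55.3 F [-1.69  3.44  9.08] M [0.646 0.234 0.082]
[[-8.612e-01  5.082e-01 -2.700e-03]
 [ 5.082e-01  8.612e-01  5.000e-04]
 [ 2.600e-03 -9.000e-04 -1.000e+00]]
shift m [ 0.0014 -0.0011  0.0003]
```

Call:
{"op": "jog_arm", "data": {"steps": [[[0,0,0,0,0,-5.5,1],[0,0,0,0,0,0,1],[0,0,0,0,0,0,1],[0,0,0,0,0,0,1]]]}}

```text
t: 12.52
ee_pos: [557.7, -16.3, 369.3]
orientation: [-0.681, -3.064, 0.0]
ft_force: [-2.1, 2.5, 10.3]
width: 55.5
```

```bash
python3 mv.py 556 -16.5 369
```

```text
t 12.5167 pos [557.73 -16.29 369.28] q [-0.051  0.371  1.807  0.     0.967 -1.184] w 55.5 F [-2.07  2.51 10.34] M [0.642 0.228 0.103]
[[-9.060e-01  4.233e-01 -2.800e-03]
 [ 4.233e-01  9.060e-01  4.000e-04]
 [ 2.700e-03 -8.000e-04 -1.000e+00]]
shift m [ 0.0015 -0.0009  0.0003]
```

Call:
{"op": "jog_arm", "data": {"steps": [[[0,0,0,0,0,0,-1],[0,0,0,0,0,0,-1],[0,0,0,0,0,0,-1],[0,0,0,0,0,0,-1],[0,0,0,0,0,0,-1],[0,0,0,0,0,0,-1],[0,0,-0.02,0,0,0,-1],[0,0,-0.03,0,0,0,-1],[0,0,-0.04,0,0,0,-1],[0,0,0,0,0,0,-1],[0,0,0,0,0,0,-1],[0,0,0,0,0,0,-1]]]}}

```text
t: 13.52
ee_pos: [558.3, -16.4, 458.9]
orientation: [-0.685, -3.066, 0.0]
ft_force: [0.3, -0.2, 0.1]
width: 88.0
```

```bash
python3 mv.py 477 265.5 458; python3 - <<'E'
from ov import *
im=ctrl.get_image("scene"); cv2.imwrite("pics/scene3.png",im[:,:,::-1])
a=cv2.imread("pics/scene3.png")[110:290,160:350]
cv2.imwrite("pics/g3.png",cv2.resize(a,None,fx=3.3,fy=3.3,interpolation=cv2.INTER_CUBIC))
E
```

```text
t 13.5167 pos [558.29 -16.39 458.86] q [-0.051  0.266  1.727 -0.     1.149 -1.182] w 88.0 F [ 0.34 -0.22  0.12] M [ 0.015 -0.005 -0.02 ]
[[-9.050e-01  4.254e-01 -3.000e-04]
 [ 4.254e-01  9.050e-01 -1.000e-04]
 [ 2.000e-04 -2.000e-04 -1.000e+00]]
shift m [0.1935 0.2205 0.0009]
```

View pics/g3.png

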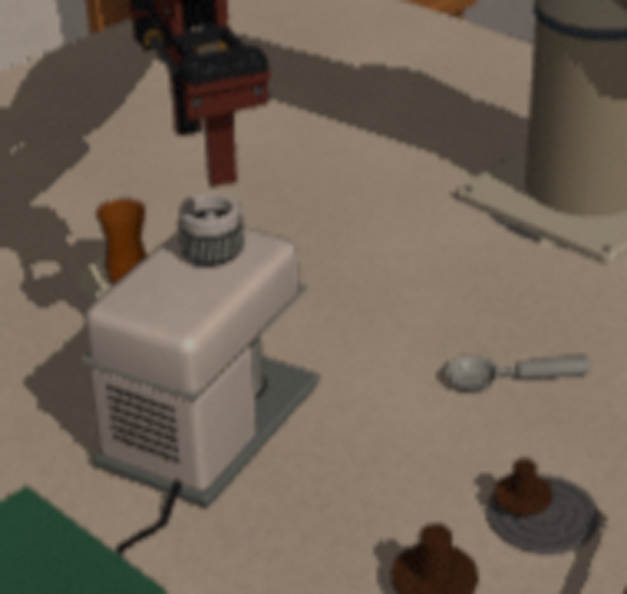

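Call:
{"op": "jog_arm", "data": {"steps": [[[0.01935,0.02205,0,0,0,0,-1],[0.01935,0.02205,0,0,0,0,-1],[0.01935,0.02205,0,0,0,0,-1],[0.01935,0.02205,0,0,0,0,-1],[0.01935,0.02205,0,0,0,0,-1],[0.01935,0.02205,0,0,0,0,-1],[0.01935,0.02205,0,0,0,0,-1],[0.01935,0.02205,0,0,0,0,-1],[0.01935,0.02205,0,0,0,0,-1],[0.01935,0.02205,0,0,0,0,-1],[0,0,0.035,0,0,0,-1],[0,0,0.035,0,0,0,-1],[0,0,0.035,0,0,0,-1],[0,0,0.035,0,0,0,-1],[0,0,0.03,0,0,0,-1],[0,0,0.02,0,0,0,-1],[0,0,0,0,0,0,-1],[0,0,0,0,0,0,-1],[0,0,0,0,0,0,-1]]]}}

```text
t: 15.15
ee_pos: [477.5, 265.6, 269.5]
orientation: [-0.685, -3.066, 0.0]
ft_force: [-0.2, -0.4, 0.3]
width: 87.9
```

```bash
python3 mv.py 477 265.5 206; python3 - <<'E'
from ov import *
im=ctrl.get_image("scene"); cv2.imwrite("pics/scene4.png",im[:,:,::-1])
a=cv2.imread("pics/scene4.png")[180:300,250:400]
cv2.imwrite("pics/g4.png",cv2.resize(a,None,fx=4.5,fy=4.5,interpolation=cv2.INTER_CUBIC))
E
```

```text
t 15.15 pos [477.5  265.57 269.5 ] q [ 0.486  0.506  1.887 -0.     0.749 -0.645] w 87.9 F [-0.21 -0.35  0.27] M [-0.    -0.034  0.046]
[[-9.050e-01  4.255e-01 -1.000e-04]
 [ 4.255e-01  9.050e-01 -1.000e-04]
 [ 1.000e-04 -1.000e-04 -1.000e+00]]
shift m [ 0.0004 -0.0003  0.0635]
```

View pics/g4.png

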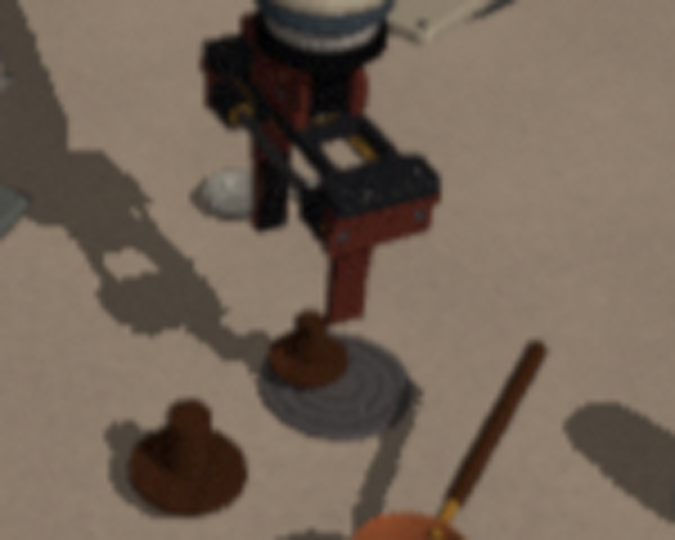

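Call:
{"op": "jog_arm", "data": {"steps": [[[0,0,0.02,0,0,0,-1],[0,0,0.02,0,0,0,-1],[0,0,0.015,0,0,0,-1],[0,0,0.0085,0,0,0,-1],[0,0,0,0,0,0,0.3],[0,0,0,0,0,0,0.3],[0,0,0,0,0,0,0.3],[0,0,0,0,0,0,0.3],[0,0,0,0,0,0,0.3],[0,0,0,0,0,0,0.3],[0,0,0,0,0,0,0.3],[0,0,0,0,0,0,0.3]]]}}

```text
t: 16.2
ee_pos: [477.3, 265.5, 205.9]
orientation: [0.685, 3.066, 0.0]
ft_force: [-0.5, -0.1, -0.2]
width: 38.2
```

```bash
python3 mv.py 477 265.5 206; python3 - <<'E'
from ov import *
im=ctrl.get_image("scene"); cv2.imwrite("pics/scene5.png",im[:,:,::-1])
a=cv2.imread("pics/scene5.png")[200:300,270:390]
cv2.imwrite("pics/g5.png",cv2.resize(a,None,fx=5.5,fy=5.5,interpolation=cv2.INTER_CUBIC))
E
```

```text
t 16.2 pos [477.34 265.51 205.87] q [ 0.486  0.616  1.901  0.     0.625 -0.645] w 38.2 F [-0.5  -0.11 -0.19] M [-0.001  0.018 -0.013]
[[-9.049e-01  4.255e-01  2.000e-04]
 [ 4.255e-01  9.049e-01  1.000e-04]
 [-2.000e-04  2.000e-04 -1.000e+00]]
shift m [ 0.0003 -0.0002 -0.0001]
```

View pics/g5.png

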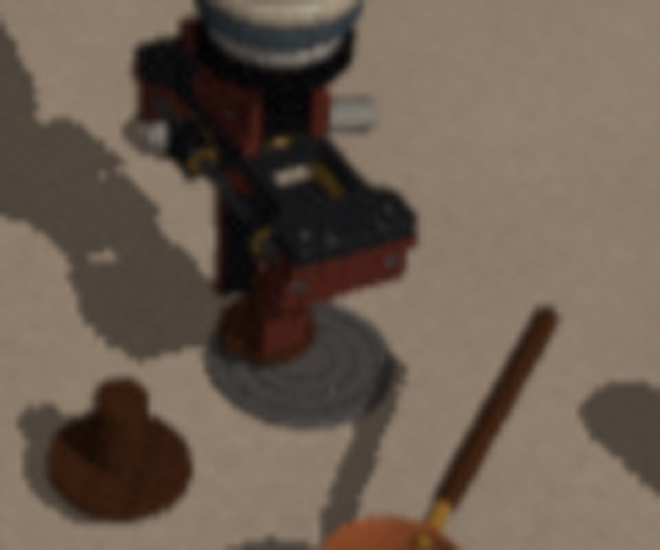

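Call:
{"op": "jog_arm", "data": {"steps": [[[0,0,0,0,0,0,0.45],[0,0,0,0,0,0,0.45],[0,0,0,0,0,0,0.5],[0,0,0,0,0,0,0.55],[0,0,0,0,0,0,0.6],[0,0,0,0,0,0,0.6],[0,0,0,0,0,0,0.6],[0,0,0,0,0,0,0.6]]]}}

```text
t: 16.92
ee_pos: [477.3, 265.5, 205.7]
orientation: [0.685, 3.066, 0.0]
ft_force: [-0.0, 0.2, -0.6]
width: 19.5
```

```bash
python3 mv.py 477 265.5 206
```

```text
t 16.9167 pos [477.35 265.48 205.69] q [ 0.486  0.616  1.901 -0.     0.625 -0.645] w 19.5 F [-0.01  0.15 -0.62] M [ 0.08  -0.099 -0.013]
[[-9.049e-01  4.256e-01  1.000e-04]
 [ 4.256e-01  9.049e-01  0.000e+00]
 [-1.000e-04  1.000e-04 -1.000e+00]]
shift m [ 0.0003 -0.0001 -0.0003]
```

Call:
{"op": "jog_arm", "data": {"steps": [[[0,0,0,0,0,0,0.1],[0,0,0,0,0,0,0.1],[0,0,0,0,0,0,0.1],[0,0,0,0,0,0,0.1],[0,0,0,0,0,6,0.1],[0,0,0,0,0,6,0.1],[0,0,0,0,0,6,0.1],[0,0,0,0,0,6,0.1],[0,0,0,0,0,6,0.1],[0,0,0,0,0,6,0.1],[0,0,0,0,0,6,0.1],[0,0,0,0,0,6,0.1],[0,0,0,0,0,6,0.1],[0,0,0,0,0,6,0.1],[0,0,0,0,0,6,0.1],[0,0,0,0,0,6,0.1],[0,0,0,0,0,6,0.1],[0,0,0,0,0,6,0.1],[0,0,0,0,0,6,0.1]]]}}

```text
t: 18.5
ee_pos: [477.2, 265.4, 205.6]
orientation: [-2.657, -1.677, 0.0]
ft_force: [-0.2, -0.4, 0.4]
width: 39.5
```

Call:
{"op": "jog_arm", "data": {"steps": [[[0,0,0,0,0,0,0.3],[0,0,0,0,0,0,0.4],[0,0,0,0,0,0,0.45],[0,0,0,0,0,0,0.5],[0,0,0,0,0,0,0.55],[0,0,0,0,0,0,0.6],[0,0,0,0,0,0,0.8],[0,0,0,0,0,0,1],[0,0,0,0,0,0,1],[0,0,0,0,0,0,1],[0,0,0,0,0,0,1]]]}}

```text
t: 19.42
ee_pos: [477.3, 265.5, 205.6]
orientation: [2.652, 1.684, -0.0]
ft_force: [-0.4, 0.1, -0.7]
width: 19.4
```

```bash
python3 mv.py 477 265.5 206
```

```text
t 19.4167 pos [477.32 265.46 205.65] q [ 0.486  0.616  1.901 -0.     0.625  0.925] w 19.4 F [-0.44  0.06 -0.67] M [-0.068  0.128 -0.005]
[[ 4.254e-01  9.050e-01  0.000e+00]
 [ 9.050e-01 -4.254e-01 -1.000e-04]
 [-0.000e+00  0.000e+00 -1.000e+00]]
shift m [-0.0001 -0.0003 -0.0004]
```

Call:
{"op": "jog_arm", "data": {"steps": [[[0,0,-0.008,0,0,0,1],[0,0,-0.02,0,0,0,1],[0,0,-0.03,0,0,0,1],[0,0,-0.03,0,0,0,1],[0,0,-0.03,0,0,0,1],[0,0,-0.03,0,0,0,1],[0,0,-0.03,0,0,0,1],[0,0,-0.03,0,0,0,1],[0,0,-0.03,0,0,0,1],[0,0,-0.016,0,0,0,1],[0,0,0,0,0,0,1],[0,0,0,0,0,0,1],[0,0,0,0,0,0,1]]]}}

```text
t: 20.5
ee_pos: [476.7, 265.2, 458.5]
orientation: [-2.652, -1.684, 0.003]
ft_force: [-0.1, 0.3, -1.5]
width: 19.8
```

```bash
python3 mv.py 558 -16.5 460; python3 - <<'E'
from ov import *
im=ctrl.get_image("scene"); cv2.imwrite("pics/scene6.png",im[:,:,::-1])
a=cv2.imread("pics/scene6.png")[60:300,240:440]
cv2.imwrite("pics/g6.png",cv2.resize(a,None,fx=2.5,fy=2.5,interpolation=cv2.INTER_CUBIC))
E
```

```text
t 20.5 pos [476.75 265.2  458.51] q [ 0.486  0.246  1.754 -0.     1.143  0.925] w 19.8 F [-0.07  0.29 -1.54] M [-0.077  0.074 -0.055]
[[ 4.255e-01  9.050e-01 -1.700e-03]
 [ 9.050e-01 -4.255e-01 -9.000e-04]
 [-1.500e-03 -1.100e-03 -1.000e+00]]
shift m [-0.2204  0.1934 -0.0014]
```

View pics/g6.png

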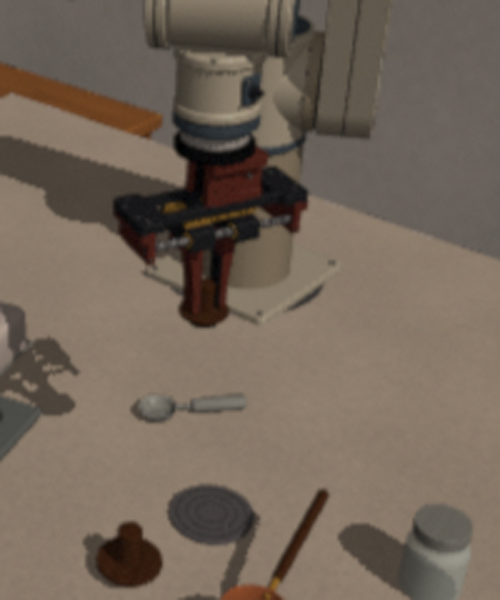

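Lid held upright; coaster empty, the larger look-alike untouched. Moving over the hopper.

Call:
{"op": "jog_arm", "data": {"steps": [[[-0.01836,0.01611,0,0,0,0,1],[-0.01836,0.01611,0,0,0,0,1],[-0.01836,0.01611,0,0,0,0,1],[-0.01836,0.01611,0,0,0,0,1],[-0.01836,0.01611,0,0,0,0,1],[-0.01836,0.01611,0,0,0,0,1],[-0.01836,0.01611,0,0,0,0,1],[-0.01836,0.01611,0,0,0,0,1],[-0.01836,0.01611,0,0,0,0,1],[-0.01836,0.01611,0,0,0,0,1],[-0.01836,0.01611,0,0,0,0,1],[-0.01836,0.01611,0,0,0,0,1],[0,0,0,0,0,0,1],[0,0,0,0,0,0,1],[0,0,0,0,0,0,1],[0,0,0,0,0,0,1]]]}}

```text
t: 21.88
ee_pos: [558.2, -15.3, 458.9]
orientation: [-2.651, -1.684, 0.002]
ft_force: [0.1, -0.4, -1.0]
width: 19.2
```

```bash
python3 mv.py 558 -16.5 440; python3 - <<'E'
from ov import *
im=ctrl.get_image("scene"); cv2.imwrite("pics/scene7.png",im[:,:,::-1])
a=cv2.imread("pics/scene7.png")[110:220,170:290]
cv2.imwrite("pics/g7.png",cv2.resize(a,None,fx=5,fy=5,interpolation=cv2.INTER_CUBIC))
E
```

```text
t 21.8833 pos [558.17 -15.31 458.87] q [-0.049  0.266  1.727  0.     1.151  0.39 ] w 19.2 F [ 0.12 -0.36 -1.04] M [-0.054  0.107 -0.   ]
[[ 4.248e-01  9.053e-01 -1.600e-03]
 [ 9.053e-01 -4.248e-01  3.000e-04]
 [-4.000e-04 -1.600e-03 -1.000e+00]]
shift m [-0.0011  0.0004  0.0189]
```

View pics/g7.png

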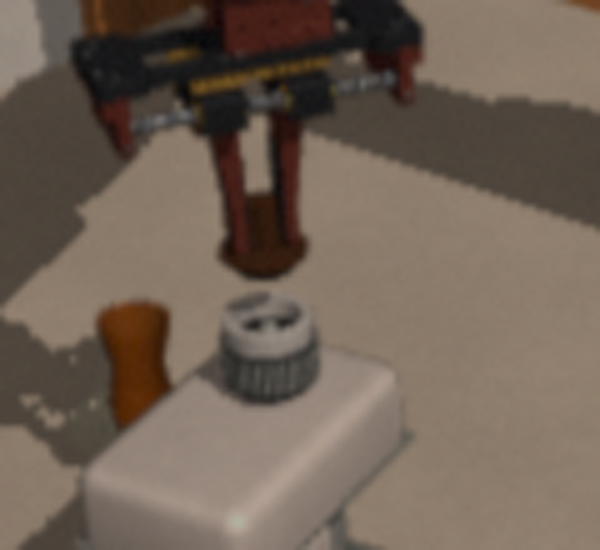

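```bash
python3 - <<'E'
from h import *
for p in ([558.2,-15.3,271],[558.2,-15.3,228],[558,-16.5,228],[558,-16.5,188]):
    print(((proj("scene",p)+.5-[170,110])*5).round(1))
E
```

```text
[265.2 249.3]
[270.4 315.4]
[269.2 314.6]
[273.8 374. ]
```

Call:
{"op": "jog_arm", "data": {"steps": [[[-0.0011,0.0004,0,0,0,0,1],[0,0,0.01,0,0,0,1],[0,0,0.009,0,0,0,1],[0,0,0.004,0,0,0,1],[0,0,0.004,0,0,0,1],[0,0,0.003,0,0,0,1],[0,0,0,0,0,0,1],[0,0,0,0,0,0,1]]]}}

```text
t: 22.6
ee_pos: [558.5, -17.3, 429.6]
orientation: [-2.652, -1.684, 0.0]
ft_force: [-0.6, -0.9, -0.3]
width: 19.9
```

```bash
python3 mv.py 558 -16.5 418.7
```

```text
t 22.6 pos [558.48 -17.34 429.56] q [-0.052  0.297  1.756 -0.     1.089  0.387] w 19.9 F [-0.6  -0.9  -0.31] M [-0.042  0.041  0.009]
[[ 4.256e-01  9.049e-01 -2.000e-04]
 [ 9.049e-01 -4.256e-01 -0.000e+00]
 [-1.000e-04 -2.000e-04 -1.000e+00]]
shift m [ 0.0006 -0.0008  0.0109]
```

Call:
{"op": "jog_arm", "data": {"steps": [[[0,0,0,0,0,0,1],[0,0,0,0,0,0,1],[0,0,0,0,0,0,1]]]}}

```text
t: 22.85
ee_pos: [558.5, -17.3, 430.0]
orientation: [2.652, 1.683, 0.001]
ft_force: [0.4, -0.1, -1.0]
width: 19.1
```

Call:
{"op": "jog_arm", "data": {"steps": [[[0,0,0,0,0,0,1],[0,0,0,0,0,0,1]]]}}

```text
t: 23.02
ee_pos: [558.4, -17.3, 429.9]
orientation: [2.652, 1.684, 0.0]
ft_force: [0.6, -0.1, 0.3]
width: 18.9
```

Call:
{"op": "jog_arm", "data": {"steps": [[[0.0005,-0.0007,0,0,0,0,1],[0,0,0,0,0,0,1],[0,0,0.002,0,0,0,1],[0,0,0.002,0,0,0,1],[0,0,0.001,0,0,0,1],[0,0,0,0,0,0,1],[0,0,0,0,0,0,1],[0,0,0,0,0,0,1]]]}}

```text
t: 23.68
ee_pos: [558.0, -16.6, 424.6]
orientation: [-2.652, -1.684, 0.0]
ft_force: [1.0, -0.0, -0.3]
width: 19.6
```

```bash
python3 mv.py 558 -16.5 418.7
```

```text
t 23.6833 pos [558.01 -16.57 424.64] q [-0.051  0.302  1.761  0.     1.078  0.389] w 19.6 F [ 1.04 -0.03 -0.32] M [-0.093  0.08   0.04 ]
[[ 4.255e-01  9.050e-01 -1.000e-04]
 [ 9.050e-01 -4.255e-01  0.000e+00]
 [-0.000e+00 -1.000e-04 -1.000e+00]]
shift m [ 0.0001 -0.      0.0059]
```

Call:
{"op": "jog_arm", "data": {"steps": [[[0,0,0.002,0,0,0,1],[0,0,0.002,0,0,0,1],[0,0,0.0012,0,0,0,1],[0,0,0,0,0,0,1],[0,0,0,0,0,0,1],[0,0,0,0,0,0,1]]]}}

```text
t: 24.18
ee_pos: [558.0, -16.6, 419.5]
orientation: [2.652, 1.684, -0.0]
ft_force: [-1.4, 0.6, -0.6]
width: 19.5
```

Call:
{"op": "jog_arm", "data": {"steps": [[[0,0,0.0005,0,0,0,1],[0,0,0,0,0,0,1],[0,0,0,0,0,0,1]]]}}

```text
t: 24.43
ee_pos: [558.0, -16.6, 419.0]
orientation: [2.652, 1.684, 0.0]
ft_force: [0.4, 0.4, -1.5]
width: 19.1
```

```bash
python3 mv.py 558 -16.5 418.7
```

```text
t 24.4333 pos [557.99 -16.57 419.01] q [-0.051  0.309  1.767  0.     1.066  0.389] w 19.1 F [ 0.4   0.38 -1.53] M [-0.129  0.063 -0.001]
[[ 0.4255  0.905   0.    ]
 [ 0.905  -0.4255  0.    ]
 [ 0.      0.     -1.    ]]
shift m [ 0.0001 -0.      0.0003]
```

Call:
{"op": "jog_arm", "data": {"steps": [[[0,0,0.0004,0,0,0,1],[0,0,0,0,0,0,1],[0,0,0,0,0,0,1]]]}}

```text
t: 24.68
ee_pos: [558.0, -16.5, 418.6]
orientation: [2.652, 1.684, 0.0]
ft_force: [0.4, -0.8, 0.3]
width: 19.9
```

Call:
{"op": "jog_arm", "data": {"steps": [[[0,0,0.0004,0,0,0,1],[0,0,0,0,0,0,1],[0,0,0,0,0,0,1]]]}}

```text
t: 24.93
ee_pos: [558.0, -16.5, 418.6]
orientation: [2.652, 1.684, 0.001]
ft_force: [-1.8, 0.1, 3.5]
width: 19.6
```

Call:
{"op": "jog_arm", "data": {"steps": [[[0,0,0,0,0,0,0.4],[0,0,0,0,0,0,0.3],[0,0,0,0,0,0,0.1],[0,0,0,0,0,0,-0.2],[0,0,0,0,0,0,-0.2],[0,0,0,0,0,0,-0.2],[0,0,0,0,0,0,-0.2],[0,0,-0.01,0,0,0,-0.2],[0,0,-0.02,0,0,0,-0.2],[0,0,-0.03,0,0,0,-0.2],[0,0,-0.03,0,0,0,-0.2],[-0.03,0,-0.02,0,0,0,-0.2],[-0.03,0,0,0,0,0,-0.2],[-0.04,0,0,0,0,0,-0.2],[-0.04,0,0,0,0,0,-0.2],[0,0,0,0,0,0,-0.2],[0,0,0,0,0,0,-0.2]]]}}

```text
t: 26.35
ee_pos: [497.6, -144.8, 529.1]
orientation: [2.655, 1.678, 0.001]
ft_force: [0.7, -0.2, 0.7]
width: 52.8
```

```bash
python3 mv.py 558 -16.5 418.7;python3 - <<'E'
from ov import *
for n in("scene","top"):
    im=ctrl.get_image(n); cv2.imwrite(f"pics/{n}8.png",im[:,:,::-1])
cx,cy=558,-16.5
cs=[(cx+2,cy+2.5,25.5,233),(cx+2,cy+2.5,10,263)]
a=ov("scene",cs,(190,140,260,205),6,"pics/scene8.png"); b=ov("scene",[],(190,140,260,205),6,"pics/scene8.png")
cv2.imwrite("pics/g8.png",np.hstack([a,b])[:,:800])
E
```

```text
t 26.35 pos [ 497.61 -144.77  529.15] q [-0.306  0.135  1.727  0.     1.278  0.137] w 52.8 F [ 0.75 -0.16  0.75] M [0.012 0.128 0.03 ]
[[ 4.289e-01  9.034e-01  1.100e-03]
 [ 9.034e-01 -4.289e-01 -2.000e-04]
 [ 3.000e-04  1.100e-03 -1.000e+00]]
shift m [ 0.1417 -0.0006  0.1105]
```

View pics/g8.png

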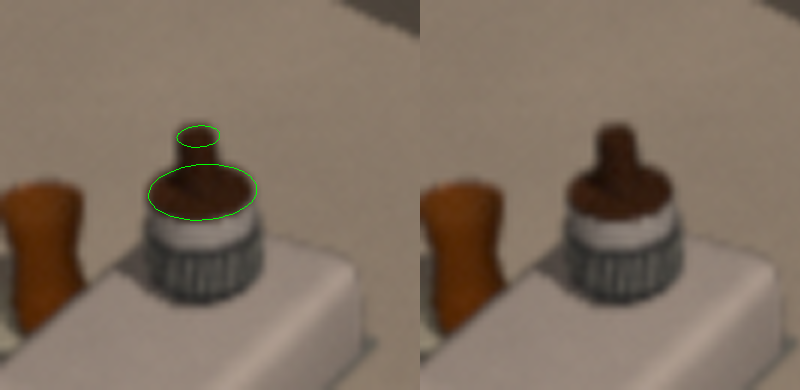

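View pics/top8.png

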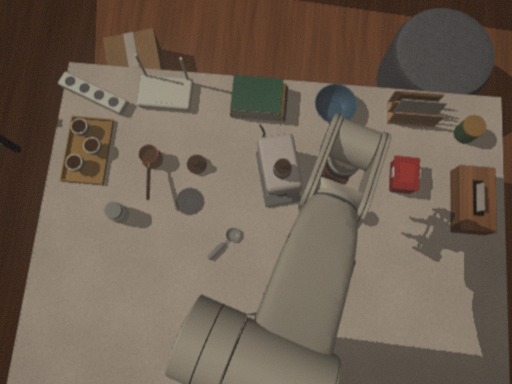

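View pics/scene8.png

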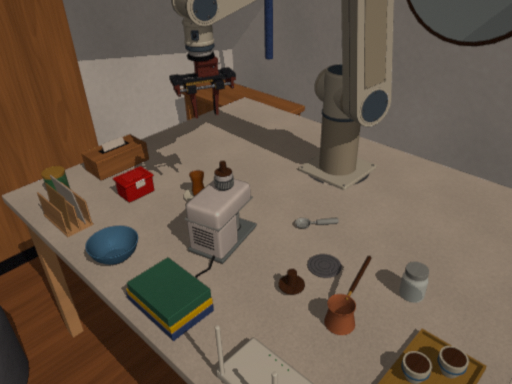

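Lid disc (scene ≈ 223,172) lies flat on the rim with the knob upright and matches the expected seated outline; everything else is unchanged.

```bash
python3 - <<'E'
from workcell import ctrl
print(ctrl.close_job())
E
```

```text
the job is handed in; nothing more can be done
None
```

The grinder is set six clicks open from burr contact, the lid is seated on the hopper, and I handed the job in at about 26 s.

**Dial:** I turned it clockwise, reading the torque a few degrees past each click.
- It read about 0.06 to 0.16 N m at the checks after ordinary clicks. At 120° it rose to 0.28 N m, 4 to 6° past the last click. That is where the burrs touch, so the dial had started six clicks open. It is well under the 0.55 N m that counts as forcing.
- I then opened it 120° from that point. Torque checks at about 86°, 46° and 6° from the start position matched the click pattern, so I saw no sign of slip in the grip.
- I let go right at the click, within about 0.3°. With no mark on the dial, the six clicks rest on the wrist angle and torque readings, not on anything visible.

**Lid:** I took the smaller lid from the coaster, gripping it twice at right angles to centre it.
- It went into the bore without resistance and stopped at the expected height with about 3.5 N of contact force.
- The last pictures show its disc flat on the rim, the knob upright and the robot clear. Everything else I could see is where it was, but in the top view the arm covers the saucer, glass and key.

**Readings that disagreed:**
- The two cameras put the dial 7 to 8 mm apart, so I found its centre from the grip forces instead.
- One torque reading, 0.158 N m at 105°, was higher than expected. It fell to 0.085 N m after I re-centred the grip, and 3° further on it fitted the normal pattern.

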